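# Set the batch code on the stamping head and lock it

### The arm

A 6-joint arm with a two-finger parallel gripper is mounted at the origin on the work surface. World frame = base frame: x ahead of the robot, y to its left, z up, the work surface at z = 0. Lengths are in mm, angles in rad, forces in N, time in s.
With the tool pointing down it reaches from about 350 to 975 mm from the base axis. Payload 7.1 kg.
Tool frame: the origin (TCP) lies midway between the tips of the shut fingers; the grasp point (between the pads) lies 19 mm behind it; z points along the fingers, y is the direction in which the jaws open and shut (so a half turn about z gives the same grasp; the last joint's range is limited). The gripper opens to 88 mm and grips with 3 to 60 N. Pads are 20 mm wide; open, the fingers measure 115 mm over their backs; the gripper's body (75 mm by 178 mm) begins 61 mm behind the grasp point.
Start: joints at [1.241, 0.423, 1.63, -0, 1.089, -0.019], TCP at [191.106, 595.049, 222.675] pointing down, gripper open.
Joint ranges: [-3, 3], [-0.9, 2.11], [0.09, 2.58], [-1.31, 4.45], [0.11, 2.69], [-2.54, 2.54]. Speed limits (rad/s): [2.39, 2.39, 3.01, 3.14, 3.14, 3.14].

### API

Orientations are given as a unit quaternion [w, x, y, z].
In Python, from workcell import arm gives the robot as it stands. The module is installed in compiled form; this text tells all that it offers. Calls block until the motion is done:
- arm.move_to(position, orientation): joint-space move of the TCP to a pose.
- arm.move_l(position, attitude=None, velocity=150, until_force=None): straight line of the TCP; attitude=None keeps the orientation; velocity is the mean speed in mm/s. With until_force (N) it stops when the force on the tool has changed by that much, and returns True; else False.
- arm.set_joints(angles): joint-space move.
- arm.let_go() and arm.close_gripper(): open the fingers fully, or close them until they stop; the grip force is fixed at half the most.
- arm.pause(seconds).
- arm.solve_ik(position, orientation): joint angles nearest the present ones, or None.
- arm.snapshot(name): name is "side" or "top" or "wrist"; returns a dict with "img" (400x640x3 uint8, blue, green, red), "range_z" (400x640 float32, mm along the optical axis (not along the pixel's ray), 0 where there is no reading), "fx", "fy", "cx", "cy" (pixels), "R" (3x3) and "t" (3): a world point X has camera coordinates R X + t. Camera axes: x right, y down, z forward; pixel columns grow to the right and rows downward; lengths in mm; the calibration is good to about 2 mm. A picture is of the moment at which its call begins.
A pose or a line that the arm cannot do raises arm.MotionError and nothing moves.
- arm.sign_off(): hands the job in, once; it reports no verdict.
Readings, each from a call of its own:
- arm.read_time(): time.
- arm.read_joints(): joint angles.
- arm.read_qvel(): joint speeds.
- arm.read_tau(): joint torques, N m.
- arm.read_eef_pos(): TCP position.
- arm.read_orientation(): TCP orientation.
- arm.read_force(): force on the tool from outside, world axes, zero at the start.
- arm.read_ft_torque(): the same for the moment, N m.
- arm.read_finger_gap(): finger opening in mm.
Only numpy, scipy, OpenCV 4.12 (cv2) and the standard library are available. Lean on these libraries where they do the work, as an engineer would, in place of code of your own. Each camera call takes 0.05 s, during which the arm holds its last target.

### The job

Set the batch code on the stamping head's thumbwheels to 4-7-2, read along the tops of the wheels from left to right as seen from the robot, each numeral squarely on top. The middle wheel already shows its 7 and must not be turned; press the wheels only lightly while rolling the other two, and only when the code stands, slide the orange lock fully home (to the left), gently, and leave everything else on the bench where it is.

Things in the scene. Friction and masses are not known exactly. Their poses are not given: they have to be found in the camera images.
- code_head: Bolted-down batch-code head: base plate 150 x 170 mm with a steel block 120 (x) x 140 (y) mm, deck 46 mm above the bench. Origin under its centre, on the bench; x away from the robot, y left, z up. Three wheels in a row along y, 32 mm apart, axle at x = +20 mm, rise 11 to 21 mm over the deck. Numerals are upright seen from the robot; red deck marks show the axle line, above which the code is read.
- top_left (a point): Nominal top of the left wheel's rim (head frame +20, +32, 62 mm; axes as the head's). Each wheel's real top is up to 5 mm higher or lower, differently for each wheel: find it by feel. Each wheel is sprung: it gives way downwards up to 6 mm, from about 2.5 N, then 4.5 N per mm, and springs back.
- top_middle (a point): Nominal top of the middle wheel's rim (head frame +20, 0, 62 mm). The same kind of wheel. The wheels stay where they are left and have no clicks.
- top_right (a point): Nominal top of the right wheel's rim (head frame +20, -32, 62 mm). The same kind of wheel. The wheels turn stiffly (about 1.5 N at the rim): roll one by friction with a finger pressed on its top (4 to 8 N is right, over 15 N too much) and drawn along the head's x.
- wheel_left (a joint): Left (+y) thumbwheel, black, white numerals 0 to 9 round the rim, 48 mm in diameter, 14 mm wide, axle along the head's y. Joint value (rad) = uppermost numeral x 0.628; 2.513 rad is numeral 4 square on top. It grows as the top of the rim rolls towards the head's +x; end stops just below 0 and just above 9.
- wheel_middle (a joint): Middle thumbwheel, black, white numerals 0 to 9 round the rim, 48 mm in diameter, 14 mm wide, axle along the head's y. Joint value (rad) = uppermost numeral x 0.628; 4.398 rad is numeral 7 square on top. It grows as the top of the rim rolls towards the head's +x; end stops just below 0 and just above 9. It starts at 7.
- wheel_right (a joint): Right (-y) thumbwheel, black, white numerals 0 to 9 round the rim, 48 mm in diameter, 14 mm wide, axle along the head's y. Joint value (rad) = uppermost numeral x 0.628; 1.257 rad is numeral 2 square on top. It grows as the top of the rim rolls towards the head's +x; end stops just below 0 and just above 9.
- lock (a joint): Lock slide, m: 0 = open (right end of its slot), 0.040 = fully home at its rubber stop (left end, towards the head's +y). It moves against about 3 N of friction and stays where it is left; do not press it harder than 25 N.
- lock_grip (a point): Centre of the orange lock's upright post: 14 x 14 mm across, from 1 mm to 27 mm above the deck (this point is 14 mm above the deck); axes as the head's. It slides along the head's y.
- soap_a_mid (a point): Centre of a cream soap bar, 80 x 50 x 26 mm, beside the code head (bystander).
- soap_b_mid (a point): Centre of a cream soap bar, 80 x 50 x 26 mm, beyond the code head (bystander).
- die_mid (a point): Centre of a brass die block, 70 x 55 x 36 mm, right of the code head (bystander).
- wrench: Steel wrench lying on the bench (bystander).
- driver: Screwdriver lying on the bench (bystander).
Things that resemble listed ones, but are neither listed nor needed, are in the scene too. What is shaped like the code_head but pink or purple is not meant.

How it is judged (in metres and radians):
On the way, in this order (a step that is already met when the one before it is completed fails the run):
1. the code 4-7-2 stands on the wheels, with the lock still open (value of joint wheel_left between 2.353 and 2.673 rad and value of joint wheel_middle between 4.238 and 4.558 rad and value of joint wheel_right between 1.097 and 1.417 rad and value of joint lock below 0.02 m), for 0.2 s.
2. the lock is slid fully home with the code still standing (value of joint wheel_left between 2.353 and 2.673 rad and value of joint wheel_middle between 4.238 and 4.558 rad and value of joint wheel_right between 1.097 and 1.417 rad and value of joint lock above 0.037 m), for 0.2 s.
At the end, for the whole second after the job is handed in: left, middle and right wheels read 2.513, 4.398 and 1.257 rad (numerals 4, 7, 2 on top), each within 0.16 rad (a quarter of a numeral) and still; the lock is at 0.037 m or more of its 0.040 m; soap bars, die, wrench and screwdriver are within 20 mm of where they stood (all of step 2 and not (velocity of joint wheel_left above 0.1 rad/s) and not (velocity of joint wheel_middle above 0.1 rad/s) and not (velocity of joint wheel_right above 0.1 rad/s) and not (velocity of joint wheel_left below -0.1 rad/s) and not (velocity of joint wheel_middle below -0.1 rad/s) and not (velocity of joint wheel_right below -0.1 rad/s) and distance of each of soap_a_mid, soap_b_mid, die_mid, wrench, driver from where it was at the start of the episode below 0.02 m); the robot touches nothing.
It fails at once if a thumbwheel is pressed with more than 15 N (contact force between anything else and wheel_left above 15 N or contact force between anything else and wheel_middle above 15 N or contact force between anything else and wheel_right above 15 N).
It fails at once if the middle wheel is turned away from its 7 by more than 0.2 rad (not (value of joint wheel_middle between 4.198 and 4.598 rad)).
It fails at once if the lock is pushed with more than 25 N (contact force between anything else and lock above 25 N).
It fails at once if the lock is slid more than half-way before the code stands (value of joint lock above 0.022 m and not (value of joint wheel_left between 2.353 and 2.673 rad and value of joint wheel_middle between 4.238 and 4.558 rad and value of joint wheel_right between 1.097 and 1.417 rad)).
It fails at once if a soap bar, the die or a tool is knocked more than 30 mm (distance of any of soap_a_mid, soap_b_mid, die_mid, wrench, driver from where it was at the start of the episode above 0.03 m).
It also fails if it takes over 54 s, if anything falls off the work surface, if the arm or the gripper's body presses on something with over 40 N, if the wrist force passes 120 N, or if a joint passes its speed limit or range.

## Working session

There is one attempt and no reset: what is moved stays moved. The work goes in short steps, each a Python script; the robot and the scene stay as the last script left them, time stands still between calls to the robot, and variables do not carry over. Pictures are saved under pics/ and viewed, and the job is handed in when it is done.

```bash
mkdir -p pics; ls; cat > h.py <<'E'
import numpy as np, cv2, pickle
from workcell import arm
def snap(n,f):
    s=arm.snapshot(n); cv2.imwrite(f'pics/{f}.png',s['img']); pickle.dump(s,open(f'pics/{f}.pkl','wb')); return s
def load(f): return pickle.load(open(f'pics/{f}.pkl','rb'))
def px2w(s,u,v,z=None):
    d=z if z is not None else s['range_z'][int(round(v)),int(round(u))]
    c=np.array([(u-s['cx'])/s['fx']*d,(v-s['cy'])/s['fy']*d,d]); return s['R'].T@(c-s['t'])
def w2px(s,X):
    c=s['R']@np.array(X,float)+s['t']; return np.array([c[0]/c[2]*s['fx']+s['cx'],c[1]/c[2]*s['fy']+s['cy']])
def ray_z(s,u,v,zw):
    R,t=s['R'],s['t']; o=-R.T@t; d=R.T@np.array([(u-s['cx'])/s['fx'],(v-s['cy'])/s['fy'],1]); k=(zw-o[2])/d[2]; return o+k*d
E
python3 - <<'E'
from h import *
for n in ('top','side','wrist'):
    s=snap(n,n+'0'); print(n,s['fx'],s['cx'],s['cy'],(-s['R'].T@s['t']).round(),s['R'].round(2).tolist())
print(arm.read_time(),arm.read_orientation(),arm.read_force(),arm.read_finger_gap())
E
```

```text
pics
top 410.77892655721695 312.6290416810558 201.86852981325632 [ 425.  -22. 1273.] [[0.02, -1.0, 0.01], [-1.0, -0.02, -0.08], [0.08, -0.01, -1.0]]
side 480.96383570974785 319.95924971265094 207.22183844272388 [-121. -956. 1033.] [[0.83, -0.56, 0.01], [-0.35, -0.53, -0.77], [0.44, 0.63, -0.64]]
wrist 292.4010882460181 318.26469934046344 201.7557078350989 [117. 619. 385.] [[0.3, 0.95, -0.0], [0.91, -0.29, 0.28], [0.27, -0.09, -0.96]]
0.15 [-1.06469516e-04  1.54798492e-01  9.87945889e-01 -5.78894471e-04] [-0.03854098 -0.57498844  0.27410121] 88.32893672192402
```

View pics/top0.png

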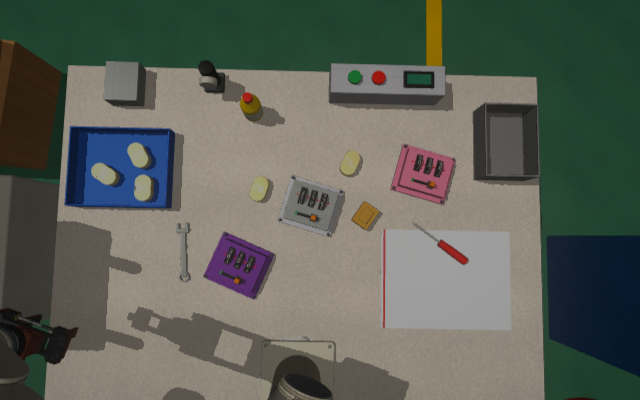

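View pics/side0.png

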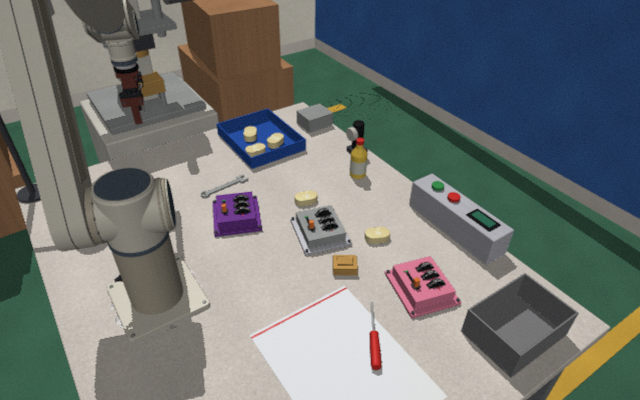

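View pics/wrist0.png

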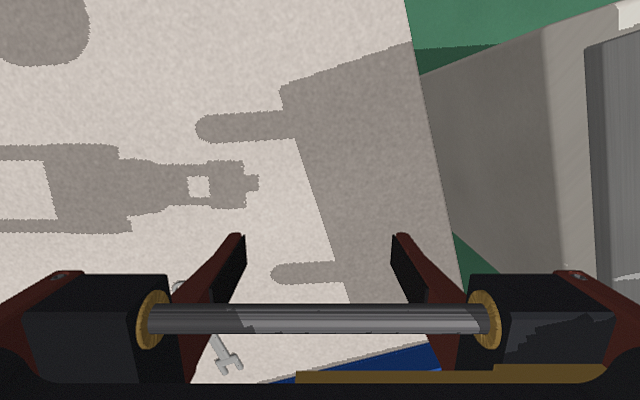

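The candidates shaped like the code head in the top view are grey/steel (312,206), purple (240,266) and pink (424,173). The description picks the grey one. The bystanders around it are soap bars at (260,189) and (350,163), the die at (366,215), the wrench at (183,250) and the driver at (441,243). I'll fit the head's pose next and take a close crop.

```bash
python3 - <<'E'
from h import *
s=load('top0')
im=s['img'][165:250,265:390]; cv2.imwrite('pics/top0c.png',cv2.resize(im,None,fx=6,fy=6,interpolation=cv2.INTER_CUBIC))
s2=load('side0'); im=s2['img'][190:260,280:365]; cv2.imwrite('pics/side0c.png',cv2.resize(im,None,fx=8,fy=8,interpolation=cv2.INTER_CUBIC))
for p in [(312,206),(260,189),(350,163),(366,215),(325,225),(330,186),(295,215)]: print(p,px2w(s,*p).round(1))
E
```

```text
(312, 206) [514.5 -36.8  50.9]
(260, 189) [565.  122.5  25.7]
(350, 163) [ 651.4 -151.3   26.2]
(366, 215) [ 491.8 -200.7   35.5]
(325, 225) [458.8 -76.8  46.2]
(330, 186) [580.2 -91.5  15.2]
(295, 215) [486.8  13.3  47.8]
```

View pics/top0c.png

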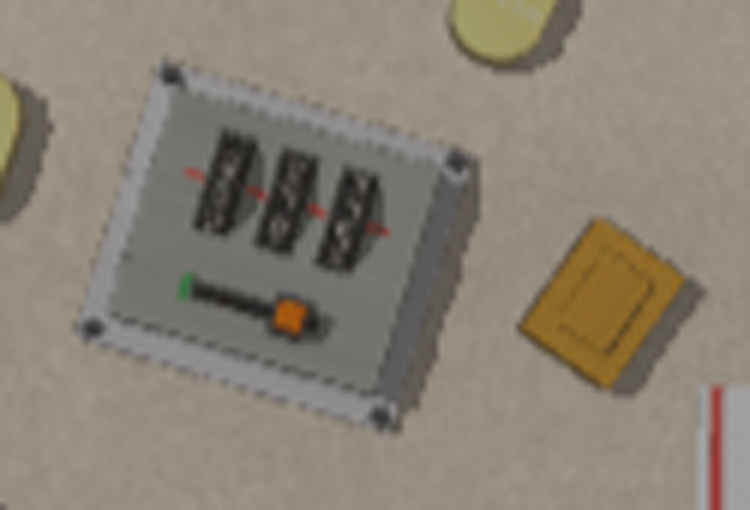

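View pics/side0c.png

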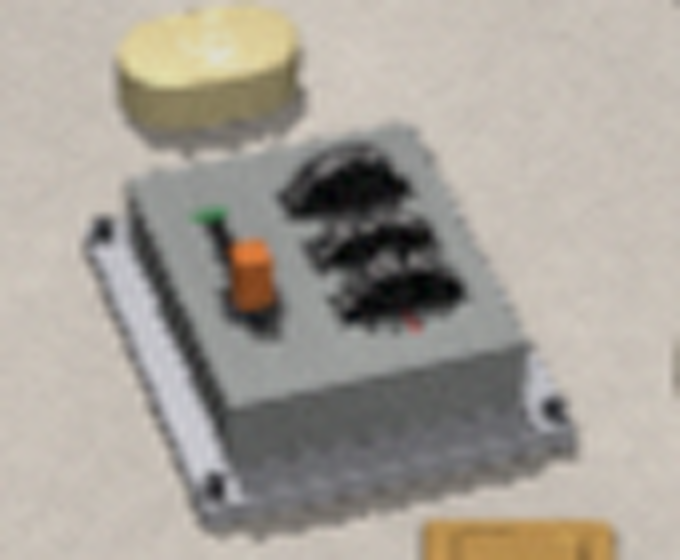

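The grey head is confirmed in both views: orange lock at the right end of its slot, green mark at the left end. I'll get a rough pose, then take a wrist view over it.

```bash
cat >> h.py <<'E'
from scipy.spatial.transform import Rotation as Ro
def quat(psi):
    # tool x = -head x, tool y = head y, z down
    c,s=np.cos(psi),np.sin(psi)
    M=np.array([[-c,-s,0],[-s,c,0],[0,0,-1]]).T
    M=np.column_stack([[-c,-s,0],[-s,c,0],[0,0,-1]])
    q=Ro.from_matrix(M).as_quat(); return [q[3],q[0],q[1],q[2]]
def pose_fit(Pw,Ph):
    a=np.array(Pw)[:,:2];b=np.array(Ph)[:,:2];ca,cb=a.mean(0),b.mean(0)
    H=(b-cb).T@(a-ca); psi=np.arctan2(H[0,1]-H[1,0],H[0,0]+H[1,1])
    M=np.array([[np.cos(psi),-np.sin(psi)],[np.sin(psi),np.cos(psi)]]); t=ca-M@cb
    return psi,t,(a-(b@M.T+t))
def h2w(psi,t,p):
    c,s=np.cos(psi),np.sin(psi); return np.array([t[0]+c*p[0]-s*p[1],t[1]+s*p[0]+c*p[1],p[2]])
E
python3 - <<'E'
from h import *
s=load('top0')
c=[(172,75),(457,163),(380,415),(92,328)] # bolts crop px
P=[ray_z(s,265+u/6-.4,165+v/6-.4,8) for u,v in c]
print(np.array(P).round(1)); 
for i in range(4): print(np.linalg.norm(P[i]-P[(i+1)%4]).round(1))
ph=[(66,75),(66,-75),(-66,-75),(-66,75)]
psi,t,r=pose_fit(P,ph); print(np.degrees(psi),t,r.round(1))
for z in (150,115):
  p=h2w(psi,t,(8,0,z)); print(p,arm.solve_ik(p.tolist(),quat(psi)))
arm.move_to(h2w(psi,t,(8,0,150)).tolist(),quat(psi))
print(arm.read_time()); s=snap('wrist','w1'); print(arm.read_force())
cv2.imwrite('pics/w1r.png',cv2.rotate(s['img'],cv2.ROTATE_180))
print(arm.read_eef_pos())
E
```

```text
[[ 606.4   22.6    8. ]
 [ 563.8 -125.7    8. ]
 [ 433.2  -88.     8. ]
 [ 474.7   60.5    8. ]]
154.3
136.0
154.2
137.1
-15.92375911150032 [519.52637217 -32.63734707] [[ 2.8  1.3]
 [ 1.4 -2.8]
 [-2.3 -1.4]
 [-1.9  2.9]]
[527.21939315 -34.83221111 150.        ] [-8.84959489e-02  3.84086914e-01  1.89665215e+00 -4.44089210e-16
  8.60853586e-01 -1.38137025e+00]
[527.21939315 -34.83221111 115.        ] [-8.84959489e-02  4.39625500e-01  1.91530166e+00 -4.44089210e-16
  7.86665492e-01 -1.38137025e+00]
2.6917
[ 0.91047707 -0.01638106 -0.29565863]
[527.40848662 -34.14994036 150.07238866]
```

View pics/w1r.png

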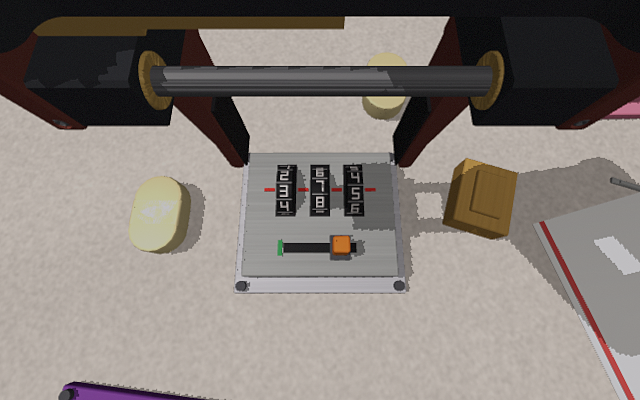

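The rotated wrist view shows the left wheel with 3 near the top at (285,190), the middle with 7 at (320,187), and the right between 4 and 5 at (354,188). The lock is at (341,246), with the slot's green end at (281,247). Next I'll measure the pose and angles precisely.

```bash
python3 - <<'E'
from h import *
s=load('w1'); im=cv2.rotate(s['img'],cv2.ROTATE_180)
c=im[145:300,225:415]; cv2.imwrite('pics/w1c.png',cv2.resize(c,None,fx=4,fy=3.8,interpolation=cv2.INTER_CUBIC))
hsv=cv2.cvtColor(s['img'],cv2.COLOR_BGR2HSV)
roi=np.zeros(hsv.shape[:2],bool); roi[120:250,230:400]=1
def comps(m):
    n,l,st,ce=cv2.connectedComponentsWithStats((m&roi).astype(np.uint8)); 
    return [(ce[i],st[i][4],st[i][:4]) for i in range(1,n) if st[i][4]>5]
red=((hsv[...,0]<6)|(hsv[...,0]>174))&(hsv[...,1]>150)&(hsv[...,2]>90)
for ce,a,bb in comps(red): print('red',ce.round(1),a,bb,px2w(s,*ce).round(1),ray_z(s,*ce,46).round(1))
org=(abs(hsv[...,0].astype(int)-12)<6)&(hsv[...,1]>150)&(hsv[...,2]>90)
for ce,a,bb in comps(org): print('org',ce.round(1),a,bb,px2w(s,*ce).round(1))
grn=(abs(hsv[...,0].astype(int)-65)<20)&(hsv[...,1]>120)
for ce,a,bb in comps(grn): print('grn',ce.round(1),a,bb,ray_z(s,*ce,46).round(1))
# point cloud in head coords from range
P=np.array([[*px2w(s,u,v),u,v] for v in range(100,260) for u in range(225,415) if s['range_z'][v,u]>0])
np.save('pics/P1.npy',P)
dk=P[abs(P[:,2]-46)<3]; print(len(dk),np.median(dk[:,2]))
r=cv2.minAreaRect(dk[:,:2].astype(np.float32)); print('deck rect',r)
pl=P[abs(P[:,2]-8)<4]; print('plate z',len(pl),np.median(pl[:,2]) if len(pl) else 0)
E
```

```text
red [269.3 210. ] 31 [264 209  11   3] [523.3 -81.1  47.8] [523.7 -81.5  46. ]
red [302.5 210. ] 30 [298 209  10   3] [532.1 -50.7  47.2] [532.4 -50.9  46. ]
red [336.5 210. ] 30 [332 209  10   3] [540.4 -19.5  48.6] [541.3 -19.5  46. ]
red [369.7 210. ] 29 [365 209  10   3] [548.6  10.7  49.6] [549.9  11.1  46. ]
org [298.4 154.7] 304 [289 145  19  19] [477.8 -36.4  74.8]
grn [359.4 151.6] 56 [358 145   4  15] [493.2  14.6  46. ]
15701 46.490584148506905
deck rect ((516.5465087890625, -29.181228637695312), (140.60841369628906, 118.8663558959961), 74.19678497314453)
plate z 1112 11.576818915146578
```

View pics/w1c.png

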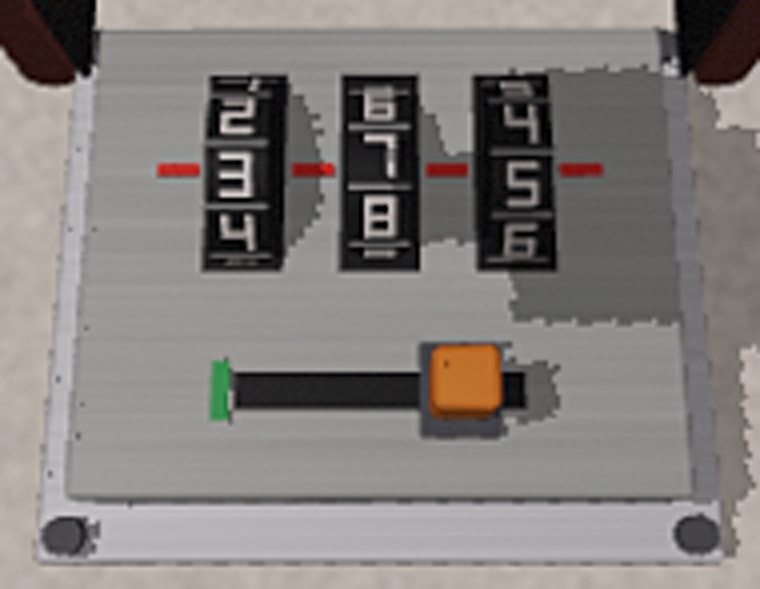

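```bash
cat >> h.py <<'E'
PSI=np.radians(-15.8); T0=np.array([517.4,-29.6])
def tops(s):
    # height of wheel rims via range
    out={}
    for nm,y in (('L',32),('M',0),('R',-32)):
        zz=[]
        for x in np.arange(14,26,1.0):
            for yy in np.arange(y-3,y+3.1,1):
                for _ in [0]:
                    u,v=w2px(s,h2w(PSI,T0,(x,yy,62)))
                    if 0<=u<639 and 0<=v<399:
                        p=px2w(s,u,v); zz.append(p[2])
        out[nm]=np.percentile(zz,[50,90])
    return out
def unwrap(s,zt,n=181,span=60):
    strips=[]
    g=cv2.cvtColor(s['img'],cv2.COLOR_BGR2GRAY)
    for nm,y in (('L',32),('M',0),('R',-32)):
        th=np.radians(np.linspace(span,-span,n)); ys=np.linspace(y+7,y-7,29)
        mx=np.zeros((n,29),np.float32);my=mx.copy()
        for i,a in enumerate(th):
            for j,yy in enumerate(ys):
                mx[i,j],my[i,j]=w2px(s,h2w(PSI,T0,(20+24*np.sin(a),yy,zt[nm]-24+24*np.cos(a))))
        strips.append(cv2.remap(g,mx,my,cv2.INTER_CUBIC))
    return strips
E
python3 - <<'E'
from h import *
s=load('w1'); t=tops(s); print(t)
zt={k:v[0] for k,v in t.items()}
st=unwrap(s,zt)
big=np.hstack([cv2.copyMakeBorder(cv2.resize(x,(160,543),interpolation=cv2.INTER_NEAREST),0,0,10,10,cv2.BORDER_CONSTANT,value=128) for x in st])
big=cv2.cvtColor(big,cv2.COLOR_GRAY2BGR)
for d in range(-60,61,10): 
    r=int((60-d)/120*543); cv2.line(big,(0,min(r,542)),(8,min(r,542)),(0,0,255),1); cv2.putText(big,str(d),(0,r-2),0,.3,(0,0,255))
cv2.line(big,(0,271),(540,271),(0,0,255),1)
cv2.imwrite('pics/un1.png',big)
E
```

```text
{'L': array([66.44703114, 67.31420798]), 'M': array([60.61745947, 61.37658537]), 'R': array([64.86200537, 65.74632925])}
```

View pics/un1.png

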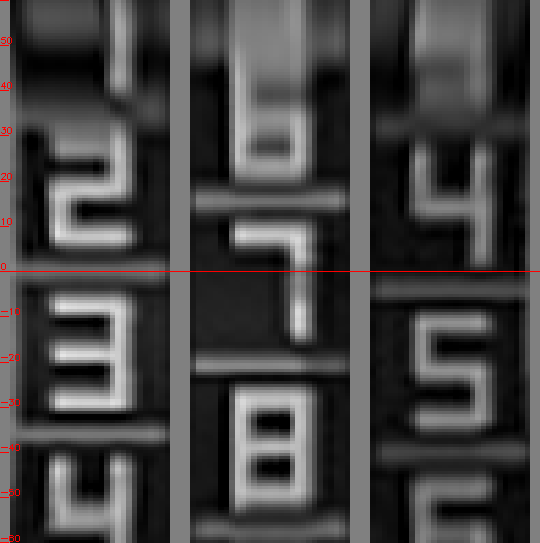

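Readings, using the middle 7 as reference: left ≈ 1.61 rad, so it needs about +0.90 rad (+21.7 mm). Right ≈ 2.80 rad, so it needs about −1.54 rad (−37 mm). I'll close the fingers and feel for the left wheel.

```bash
cat >> h.py <<'E'
Q=quat(PSI)
def W(x,y,z): return h2w(PSI,T0,(x,y,z)).tolist()
def touch(x,y,zstart,zmin,f0=None,target=5.5):
    """lower at (x,y) to light contact, then trim to target N; returns z commanded"""
    arm.move_l(W(x,y,zstart),velocity=80); arm.pause(.15)
    f0=arm.read_force()[2]
    hit=arm.move_l(W(x,y,zmin),velocity=9,until_force=3.0)
    z=arm.read_eef_pos()[2]; arm.pause(.1); f=arm.read_force()[2]-f0
    print('touch',hit,'z',round(z,2),'F',round(f,2),'t',round(arm.read_time(),2))
    return hit,z,f,f0
def trim(x,y,z,f0,target=5.5):
    for _ in range(4):
        f=arm.read_force()[2]-f0
        if abs(f-target)<0.7: break
        z+=float(np.clip((f-target)/5.5,-.5,.5)); arm.move_l(W(x,y,z),velocity=8); arm.pause(.1)
    p=arm.read_eef_pos(); print('trim zc',round(z,2),'zact',round(p[2],2),'F',round(arm.read_force()[2]-f0,2)); return z
E
python3 - <<'E'
from h import *
arm.close_gripper(); print(arm.read_finger_gap())
arm.move_to(W(14,32,85),Q)
hit,z,f,f0=touch(14,32,75,60)
if hit: trim(14,32,z,f0)
print(arm.read_eef_pos(),W(14,32,0),arm.read_force(),arm.read_time())
s=snap('wrist','w2'); cv2.imwrite('pics/w2r.png',cv2.rotate(s['img'],cv2.ROTATE_180))
E
```

```text
0.5596627109085582
touch True z 65.53 F 3.88 t 6.04
trim zc 65.05 zact 65.25 F 5.76
[539.65120893  -2.6273104   65.25455007] [539.5840198147083, -2.620947665630908, 0.0] [-1.24874247 -0.01911378  5.79356355] 6.7417
```

View pics/w2r.png

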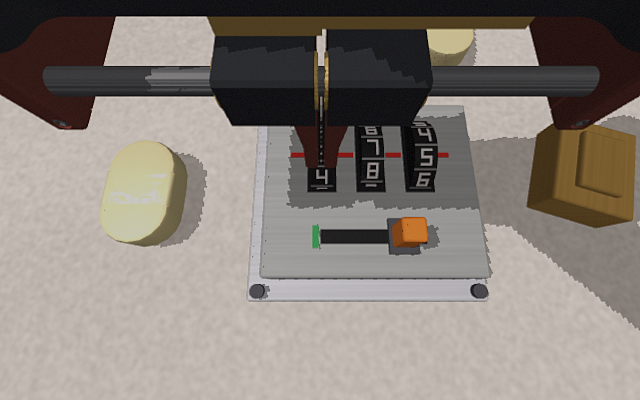

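The fingers sit squarely on the left wheel at (321,160), pressing about 5.8 N and clear of the middle wheel. I'll roll it +11 mm and check.

```bash
python3 - <<'E'
from h import *
arm.move_l(W(20,32,65.05),velocity=25); print(arm.read_eef_pos(),arm.read_force())
arm.move_l(W(25.5,32,65.05),velocity=25); arm.pause(.1);print(arm.read_eef_pos(),arm.read_force(),arm.read_time())
arm.move_l(W(25.5,32,72),velocity=60)
arm.move_l(W(-2,32,110),velocity=150); arm.pause(.1)
s=snap('wrist','w3'); print(arm.read_time()); cv2.imwrite('pics/w3r.png',cv2.rotate(s['img'],cv2.ROTATE_180))
E
```

```text
[545.62066018  -4.2957993   65.26328123] [-1.20601388 -0.02656245  5.98766802]
[550.90262285  -5.80991838  65.28439314] [-0.91149011  0.72695247  6.13877052] 7.65
8.5333
```

View pics/w3r.png

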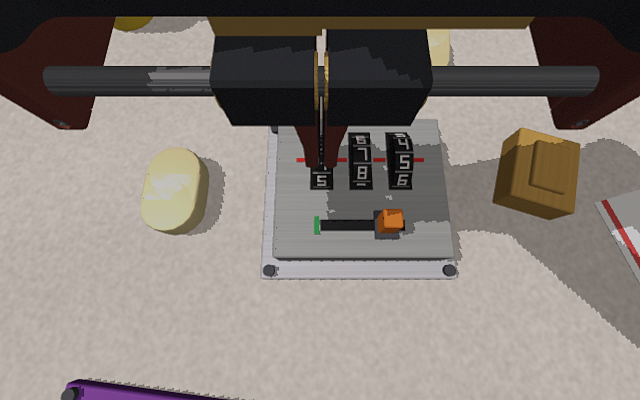

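```bash
cat >> h.py <<'E'
ZT={'L':65.7,'M':60,'R':64.3}
def showun(s,f):
    st=unwrap(s,ZT)
    big=np.hstack([cv2.copyMakeBorder(cv2.resize(x,(160,543),interpolation=cv2.INTER_NEAREST),0,0,20,10,cv2.BORDER_CONSTANT,value=128) for x in st])
    big=cv2.cvtColor(big,cv2.COLOR_GRAY2BGR)
    for d in range(-60,61,10):
        r=int((60-d)/120*543)
        for k in range(3): cv2.putText(big,str(d)+'-',(190*k,r+3),0,.3,(0,0,255))
    cv2.line(big,(0,271),(570,271),(0,0,255),1)
    cv2.imwrite(f'pics/{f}.png',big)
E
python3 - <<'E'
from h import *
arm.move_l(W(0,-75,100),velocity=200); arm.pause(.1)
s=snap('wrist','w4'); print(arm.read_time()); cv2.imwrite('pics/w4r.png',cv2.rotate(s['img'],cv2.ROTATE_180)); showun(s,'un4')
E
```

```text
9.3667
```

View pics/w4r.png

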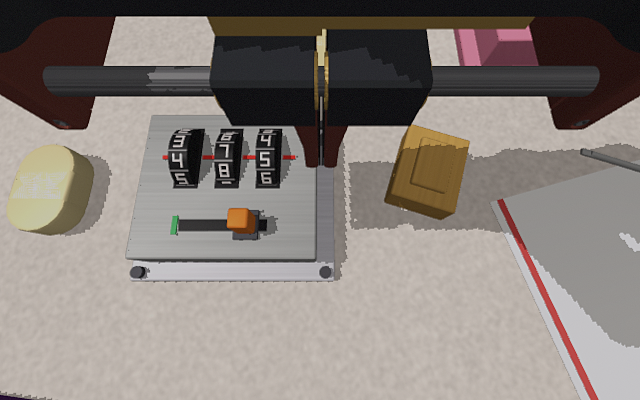

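View pics/un4.png

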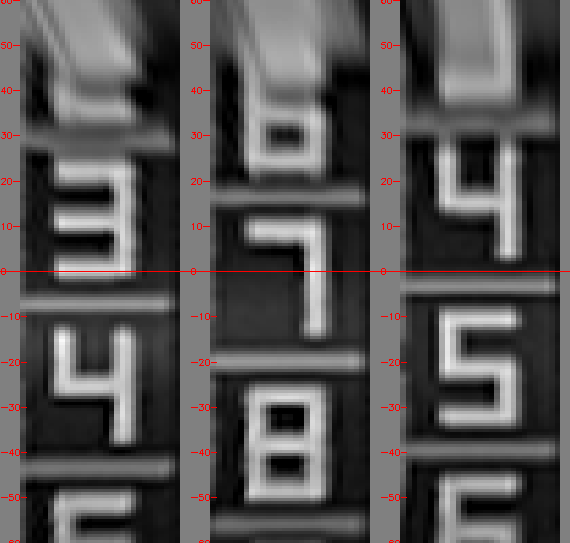

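The left wheel moved 28° for 11.5 mm, so it rolls without slip, and its 4 still needs about 9.8 mm. The right wheel reads 2.80 rad and needs −37 mm, so I'll give it three strokes.

```bash
cat >> h.py <<'E'
def stroke(y,x0,x1,zs,zmin):
    hit,z,f,f0=touch(x0,y,zs,zmin)
    if not hit: raise SystemExit('no contact')
    z=trim(x0,y,z,f0)
    arm.move_l(W(x1,y,z),velocity=25); arm.pause(.1)
    print(' end F',(arm.read_force()-np.array([0,0,f0])).round(2),arm.read_eef_pos().round(2),'t',round(arm.read_time(),2))
    arm.move_l(W(x1,y,z+6),velocity=60)
    return z
E
python3 - <<'E'
from h import *
arm.move_l(W(26.2,-32,75),velocity=120)
z=stroke(-32,26.2,13.85,71,59)
z=stroke(-32,26.2,13.85,z+4,59)
z=stroke(-32,26.2,13.85,z+4,59)
arm.move_l(W(15,0,85),velocity=150)
z=stroke(32,15,24.8,70,60)
arm.move_l(W(24,32,90),velocity=150)
arm.move_l(W(0,-75,100),velocity=200); arm.pause(.1)
s=snap('wrist','w5'); print(arm.read_time()); cv2.imwrite('pics/w5r.png',cv2.rotate(s['img'],cv2.ROTATE_180)); showun(s,'un5')
E
```

```text
touch True z 64.02 F 2.73 t 11.3
trim zc 63.52 zact 63.75 F 5.2
 end F [ 0.55 -0.2   5.47] [522.11 -64.14  63.77] t 12.39
touch True z 64.08 F 3.87 t 13.72
trim zc 63.79 zact 63.94 F 5.71
 end F [-0.08 -1.2   6.43] [521.53 -64.    63.85] t 14.82
touch True z 64.02 F 5.86 t 16.18
trim zc 64.02 zact 64.04 F 5.86
 end F [-0.35  0.85  6.29] [521.45 -64.02  63.91] t 16.9
touch True z 65.48 F 3.24 t 19.0
trim zc 65.07 zact 65.31 F 5.09
 end F [-0.6  -0.62  4.43] [550.22  -5.62  65.33] t 19.99
21.3667
```

View pics/w5r.png

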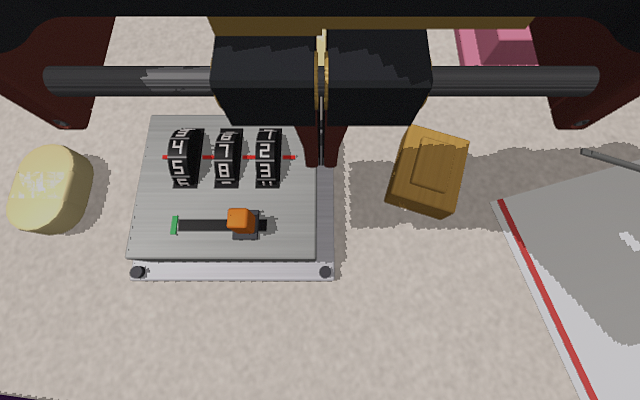

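View pics/un5.png

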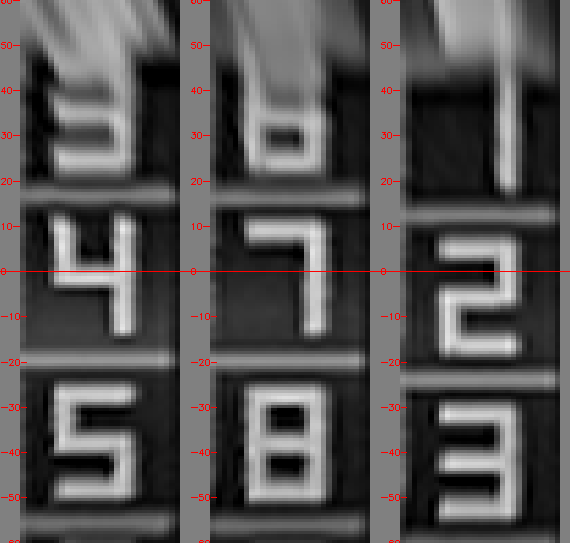

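Left 4 matches the middle 7. The right 2 is about 4° over-rolled (≈1.19 rad), which is in tolerance, but I'll trim it by +1.9 mm and look again.

```bash
python3 - <<'E'
from h import *
arm.move_l(W(19,-32,75),velocity=150)
z=stroke(-32,19,20.9,69,59)
arm.move_l(W(19,-32,85),velocity=150)
arm.move_l(W(-36,-60,95),velocity=200); arm.pause(.1)
s=snap('wrist','w6'); print(arm.read_time()); cv2.imwrite('pics/w6r.png',cv2.rotate(s['img'],cv2.ROTATE_180)); showun(s,'un6')
hsv=cv2.cvtColor(s['img'],cv2.COLOR_BGR2HSV)
m=((abs(hsv[...,0].astype(int)-12)<6)&(hsv[...,1]>150)&(hsv[...,2]>90)).astype(np.uint8)
n,l,st,ce=cv2.connectedComponentsWithStats(m)
for i in range(1,n):
    if st[i][4]>100:
        vs,us=np.where(l==i); P=np.array([px2w(s,u,v) for u,v in zip(us,vs)]); P=P[(P[:,2]>70)&(P[:,2]<78)]
        if len(P)>30:
            d=P[:,:2]-T0; c,sn=np.cos(PSI),np.sin(PSI); H=np.c_[c*d[:,0]+sn*d[:,1],-sn*d[:,0]+c*d[:,1]]
            print(st[i],len(P),P.mean(0).round(1),'head min/max',np.percentile(H,[3,97],axis=0).round(1).tolist(), np.median(P[:,2]))
E
```

```text
touch True z 63.99 F 5.41 t 23.02
trim zc 63.99 zact 64.04 F 5.41
 end F [-0.75  1.05  5.47] [528.91 -66.08  64.02] t 23.38
24.4917
[364 214  26  28 591] 375 [477.5 -37.5  73.1] head min/max [[-42.2, -24.6], [-29.5, -12.2]] 73.21839520332567
```

View pics/w6r.png

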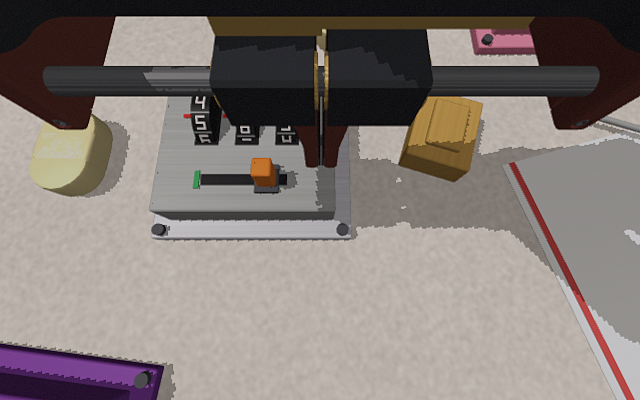

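View pics/un6.png

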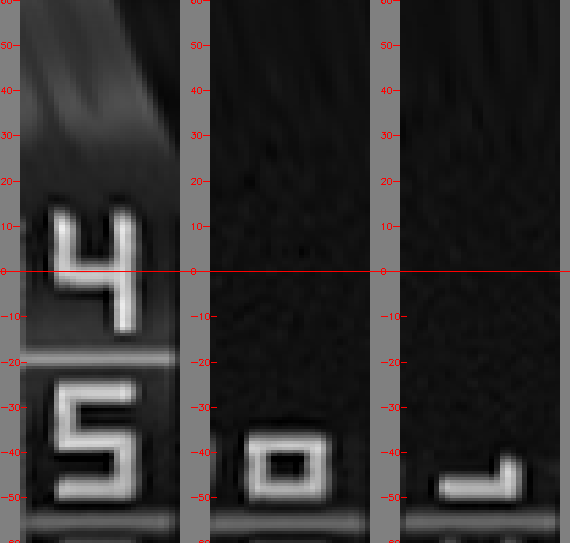

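The lower separator lines now agree on all three wheels (−56°, −56°, −56°), so the code stands. The post is centred at about head (−36, −18.5), with its top at z = 73 as expected. Now I'll push the lock gently from its right.

```bash
python3 - <<'E'
from h import *
arm.move_l(W(-36,-50,70),velocity=120)
arm.move_l(W(-36,-50,56),velocity=60); arm.pause(.15)
f0=arm.read_force(); print(f0)
hy=lambda: (lambda d:(-np.sin(PSI)*d[0]+np.cos(PSI)*d[1]))(arm.read_eef_pos()[:2]-T0)
hit=arm.move_l(W(-36,-28,56),velocity=12,until_force=2)
y=hy(); print(hit,y,(arm.read_force()-f0).round(2),arm.read_time())
if hit:
    hit=arm.move_l(W(-36,y+34,56),velocity=25,until_force=9); print(hit,hy(),(arm.read_force()-f0).round(2))
    if not hit:
        hit=arm.move_l(W(-36,y+46,56),velocity=8,until_force=7); print(hit,hy(),(arm.read_force()-f0).round(2),arm.read_time())
s=snap('wrist','w7');cv2.imwrite('pics/w7r.png',cv2.rotate(s['img'],cv2.ROTATE_180))
E
```

```text
[0.05761286 0.33818131 0.31685384]
True -34.14365390879069 [ 0.43 -0.15  1.05] 26.6333
False -0.10403326855855433 [-1.93 -2.55 -0.86]
True 3.333727904975868 [ 0.08 -3.53  0.62] 28.8583
```

View pics/w7r.png

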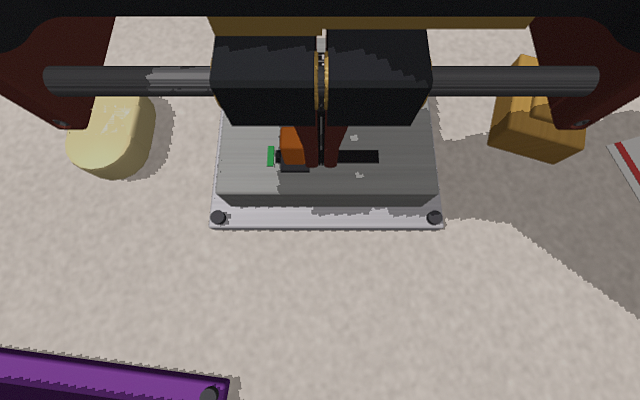

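```bash
python3 - <<'E'
from h import *
hy=lambda: (lambda d:(-np.sin(PSI)*d[0]+np.cos(PSI)*d[1]))(arm.read_eef_pos()[:2]-T0)
f0=np.array([.06,.34,.32])
arm.pause(.2); print(hy(),(arm.read_force()-f0).round(2))
y0=hy()
for i in range(1,13):
    y=y0+i*0.6
    hit=arm.move_l(W(-36,y,56),velocity=8,until_force=9); arm.pause(.1); F=arm.read_force()-f0
    print(hit,round(y,2),round(hy(),2),F.round(2))
    if hit or np.hypot(F[0],F[1])>10: break
print(arm.read_time())
s=snap('wrist','w8');cv2.imwrite('pics/w8r.png',cv2.rotate(s['img'],cv2.ROTATE_180)[100:220,180:460])
im=cv2.imread('pics/w8r.png'); cv2.imwrite('pics/w8r.png',cv2.resize(im,None,fx=2.8,fy=2.8))
E
```

```text
3.2141222042567588 [ 0.01 -0.34 -0.56]
False 3.81 3.39 [-3.68 -4.95 -2.65]
False 4.41 3.49 [-2.24 -9.75 -2.65]
29.85
```

View pics/w8r.png

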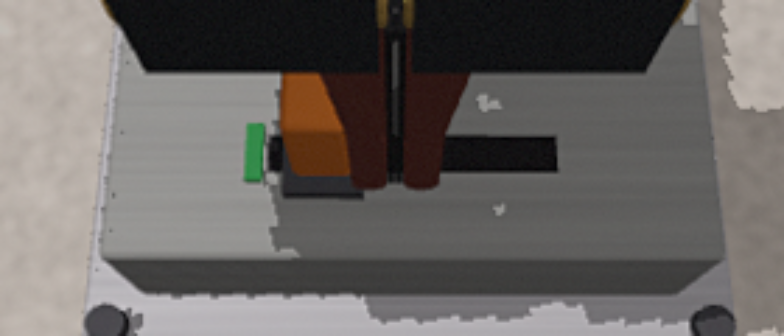

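The reaction climbs to 10 N with almost no further travel, so the slide is at its stop. I'll back off, lift and measure.

```bash
cat > lk.py <<'E'
from h import *
def lock_head(s):
    hsv=cv2.cvtColor(s['img'],cv2.COLOR_BGR2HSV)
    m=((abs(hsv[...,0].astype(int)-12)<6)&(hsv[...,1]>150)&(hsv[...,2]>90)).astype(np.uint8)
    vs,us=np.where(m); out=[]
    for u,v in zip(us,vs):
        p=px2w(s,u,v)
        d=p[:2]-T0
        if 70<p[2]<78 and np.hypot(*d)<80:
            c,sn=np.cos(PSI),np.sin(PSI); out.append([c*d[0]+sn*d[1],-sn*d[0]+c*d[1]])
    H=np.array(out); return np.percentile(H,[3,97],axis=0).mean(0).round(1),len(H)
E
python3 - <<'E'
from lk import *
arm.move_l(W(-36,-4,56),velocity=40)
arm.move_l(W(-36,-4,90),velocity=150)
arm.move_l(W(0,-75,100),velocity=200); arm.pause(.1)
s=snap('wrist','w9'); print(arm.read_time(),arm.read_force()); cv2.imwrite('pics/w9r.png',cv2.rotate(s['img'],cv2.ROTATE_180)); showun(s,'un9')
print('now',lock_head(s),'before same view',lock_head(load('w5')),lock_head(load('w1')))
E
```

```text
31.3333 [ 0.20992314 -0.23175353  0.84879946]
now (array([-35.9,  19.1]), 428) before same view (array([-35.6, -18.5]), 426) (array([-35.6, -17.8]), 284)
```

View pics/w9r.png

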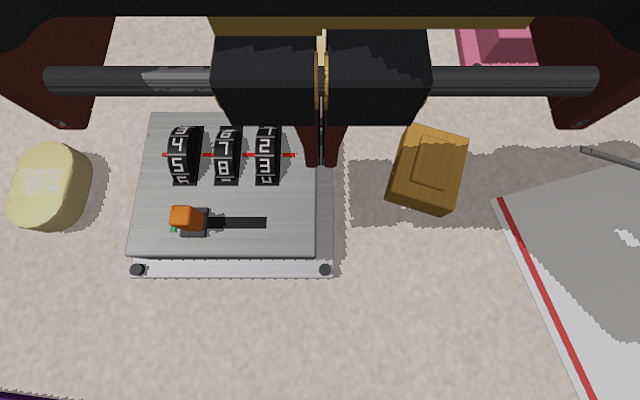

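View pics/un9.png

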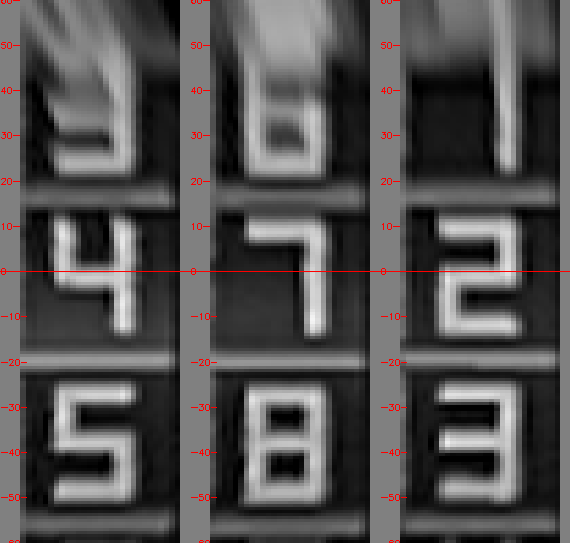

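The wheels read 4-7-2, all aligned. My lock-travel estimate of 37.5 mm is too close to the 37 mm limit, so I'll cross-check it with the fixed cameras.

```bash
python3 - <<'E'
from lk import *
arm.move_l(W(-90,-200,200),velocity=250); arm.pause(.2)
for n in ('top','side'):
    s=snap(n,n+'1'); a=load(n+'0')
    C=[]
    for k in (a,s):
        hsv=cv2.cvtColor(k['img'],cv2.COLOR_BGR2HSV)
        u,v=w2px(k,W(-36,0,70)); u,v=int(u),int(v)
        m=((abs(hsv[...,0].astype(int)-11)<6)&(hsv[...,1]>140)&(hsv[...,2]>80)); r=np.zeros_like(m); r[v-14:v+14,u-20:u+20]=1
        w=(m&r)*hsv[...,1].astype(float); ys,xs=np.nonzero(w); ww=w[ys,xs]; c=np.array([(xs*ww).sum(),(ys*ww).sum()])/ww.sum(); C.append(c)
        p=ray_z(k,*c,68); d=p[:2]-T0; print(n,len(xs),c.round(2),'head',(np.cos(PSI)*d[0]+np.sin(PSI)*d[1]).round(2),(-np.sin(PSI)*d[0]+np.cos(PSI)*d[1]).round(2))
    print('travel',np.linalg.norm(ray_z(s,*C[1],68)-ray_z(a,*C[0],68)).round(2))
print(arm.read_time())
s=load('side1'); im=s['img'][190:260,280:365]; cv2.imwrite('pics/side1c.png',cv2.resize(im,None,fx=8,fy=8,interpolation=cv2.INTER_CUBIC))
s=load('top1'); im=s['img'][165:250,265:390]; cv2.imwrite('pics/top1c.png',cv2.resize(im,None,fx=6,fy=6,interpolation=cv2.INTER_CUBIC))
E
```

```text
top 25 [312.88 217.25] head -32.97 -20.0
top 26 [300.31 213.54] head -33.32 18.48
travel 38.48
side 39 [310.96 224.18] head -37.76 -29.48
side 2 [306.  218.5] head -44.39 0.01
travel 30.23
32.5167
```

View pics/side1c.png

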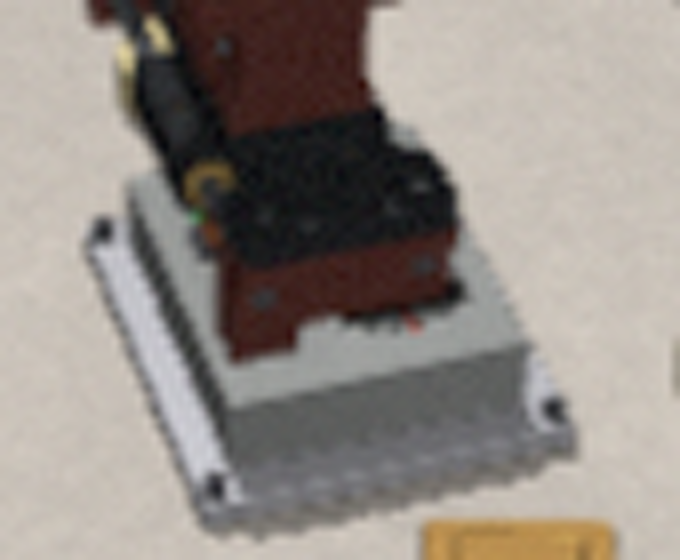

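View pics/top1c.png

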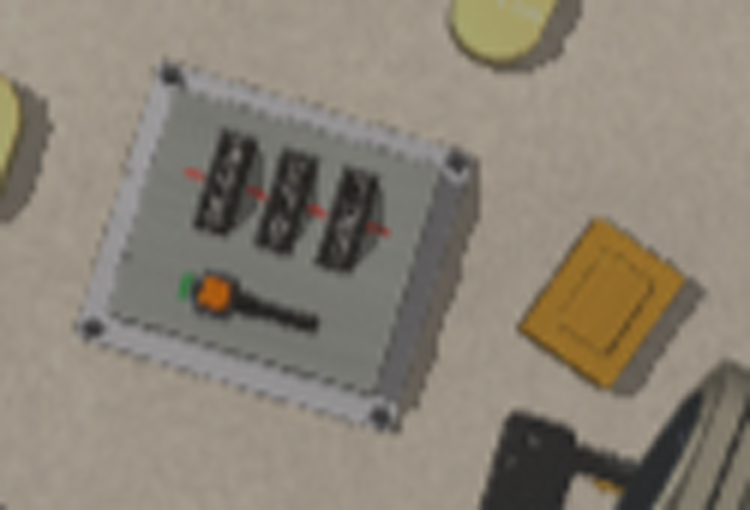

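The travel estimates are 37.4, 37.6 and 38.5 mm. They agree with the stop being felt, but the margin is thin, so I'll press once more to about 15 N, well under 25 N, to seat it.

```bash
python3 - <<'E'
from lk import *
hy=lambda: (lambda d:(-np.sin(PSI)*d[0]+np.cos(PSI)*d[1]))(arm.read_eef_pos()[:2]-T0)
arm.move_l(W(-36,-8,90),velocity=250)
arm.move_l(W(-36,-4,54),velocity=100)
arm.move_l(W(-36,1,54),velocity=30); arm.pause(.2)
f0=arm.read_force()
y=2.5
while y<6.6:
    arm.move_l(W(-36,y,54),velocity=8); arm.pause(.12)
    F=np.mean([arm.read_force() for _ in range(1)],axis=0)-f0
    along=-np.sin(PSI)*F[0]+np.cos(PSI)*F[1]
    print(round(y,2),round(hy(),2),round(along,2),F.round(1))
    if along<-14: break
    y+=.4
print(arm.read_time())
arm.move_l(W(-36,-4,54),velocity=40)
arm.move_l(W(-36,-4,90),velocity=150)
arm.move_l(W(0,-75,100),velocity=200); arm.pause(.1)
s=snap('wrist','w10'); print(arm.read_time()); cv2.imwrite('pics/w10r.png',cv2.rotate(s['img'],cv2.ROTATE_180)); showun(s,'un10')
print('now',lock_head(s))
E
```

```text
2.5 2.51 -1.87 [-2.1 -1.4  0.1]
2.9 2.89 -1.08 [-0.6 -0.9  0.4]
3.3 3.23 -1.98 [-1.2 -1.7  0.3]
3.7 3.36 -5.29 [-1.4 -5.1  0.7]
4.1 3.43 -8.27 [-2.  -8.   1.8]
4.5 3.5 -11.18 [ -2.8 -10.8   2.5]
4.9 3.54 -13.75 [ -3.3 -13.3   3. ]
5.3 3.6 -15.97 [ -2.8 -15.8   2.5]
37.625
39.1
now (array([-35.9,  19.2]), 427)
```

View pics/un10.png

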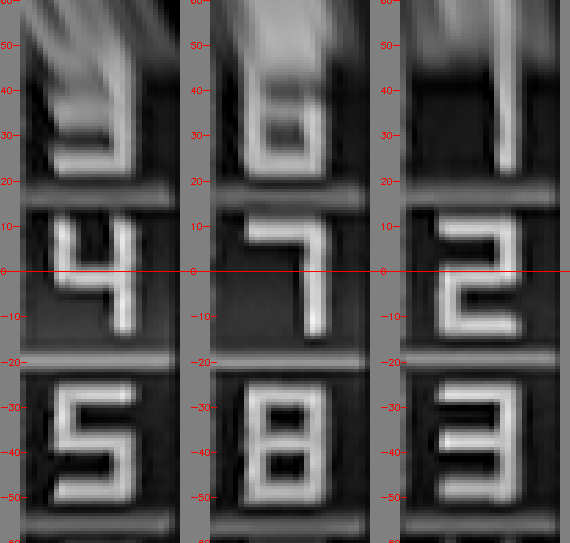

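The lock is on a firm stop: under 0.4 mm more travel up to 16 N. The wheels are unchanged and the arm is clear, so I'm handing in.

```bash
python3 - <<'E'
from h import *
print(arm.read_force(),arm.read_eef_pos(),arm.read_time()); arm.sign_off()
E
```

```text
[ 0.213607   -0.22521143 -0.91386844] [ 496.18652139 -100.63250977   99.45511072] 39.1
the job is handed in; nothing more can be done
```

The code stands at 4-7-2 on the grey head, the lock is against its home stop, and the job was handed in at 39.1 s with the arm clear. No verdict was reported.

- **Wheels:** I rolled the left and right wheels with the closed fingers at about 4–6 N, by sampled readings. The middle wheel was never touched. In the last wrist picture the three numerals line up with each other within about 1°. Measured against the deck they sit about 2° off square, and the tolerance is about 9°.
- **Lock:** I pushed it left until it met a firm stop and checked this with a second push, which moved it less than 0.4 mm more up to 16 N.
- **Disagreement:** the cameras and the feel of the push put the lock's travel at 37.4–38.5 mm, not the nominal 40 mm. I took the firm stop as proof that it is home, but the lowest estimate is only just above the 37 mm limit.
- **Bystanders:** the die and both soap bars look unmoved in the pictures. I did not measure the wrench and screwdriver at the end, but the arm did not work near them.

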